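# Make up two core-measurement kits

## Task

Make up the kits for the next two measuring runs. In the yellow tray, lay the white sample column in the long trough and stand the red sandstone core and the cream limestone core upright in the two square pockets, either way round; in the white tray, lay the grey column with the black caps in the trough and stand the black basalt core upright in either square pocket. Everything must sit right down on the pocket floor, and the two white hexagonal end plugs and the black power supply stay where they are.

Things in the scene. Friction and masses are not known exactly. Their poses are not given: they have to be found in the camera images.
- column_white: Sample column, frosted whitish tube with white caps: tube 40 mm in diameter, bare for 80 mm, level along its x, with a hexagonal cap at each end (46 mm across flats, 53 across corners, 14 thick, centred 47 mm from the middle) and a 6 mm brass stud on each end; 120 mm long in all, 0.2 kg. Both ends alike. Rests on flats of the caps, does not roll. Origin: middle of its axis, 23 mm above what it lies on.
- column_black: Sample column, grey tube with black caps: tube 40 mm in diameter, bare for 80 mm, level along its x, with a hexagonal cap at each end (46 mm across flats, 53 across corners, 14 thick, centred 47 mm from the middle) and a 6 mm brass stud on each end; 120 mm long in all, 0.2 kg. Both ends alike. Rests on flats of the caps, does not roll. Origin: middle of its axis, 23 mm above what it lies on.
- core_sandstone: Rock core plug: brick-red banded sandstone; an upright cylinder 38 mm in diameter and 50 mm high, about 0.14 kg, standing loose on the bench. Origin: centre of its underside, z up. Loose stock.
- core_limestone: Rock core plug: pale cream limestone; an upright cylinder 38 mm in diameter and 50 mm high, about 0.14 kg, standing loose on the bench. Origin: centre of its underside, z up. Loose stock.
- core_basalt: Rock core plug: nearly black basalt; an upright cylinder 38 mm in diameter and 50 mm high, about 0.14 kg, standing loose on the bench. Origin: centre of its underside, z up. Loose stock.
- tray_yellow: Yellow plastic tray, 174 (x) by 148 (y) by 16 mm high, fixed. Origin: centre of underside. Pocket floors 4 mm up, walls 16 mm high. Long trough 136 (x) by 70 mm centred at x 0, y +31, for a column lying along x; mid-way both its sides are cut out over 44 mm of x for fingers. Two 54 mm square pockets for cores, centred at x -52 and x +52, y -39 mm.
- tray_white: White plastic tray, 174 (x) by 148 (y) by 16 mm high, fixed. Origin: centre of underside. Pocket floors 4 mm up, walls 16 mm high. Long trough 136 (x) by 70 mm centred at x 0, y +31, for a column lying along x; mid-way both its sides are cut out over 44 mm of x for fingers. Two 54 mm square pockets for cores, centred at x -52 and x +52, y -39 mm.
- plug_a: One of two alike white hexagonal end plugs (40 mm across flats, 32 mm high over its round threaded stub with a white disc on top), standing on the bench beyond the stock. Origin: centre of its underside. Not part of the kits.
- plug_b: The other of two alike white hexagonal end plugs (40 mm across flats, 32 mm high over its round threaded stub with a white disc on top), standing on the bench beyond the stock. Origin: centre of its underside. Not part of the kits.
- power_supply: Black desktop power supply, a box 110 by 52 by 32 mm high, lying on the bench beyond the trays. Origin: centre of its underside. Not part of the kits.
Not all that is in view belongs to the job. Leave any blue or turquoise look-alike of the core_limestone alone.

How it is judged:
At the end, for the whole second after the job is handed in: Each column on the floor of its tray's trough, within 14 mm of its centre along each tray axis and 0.26 rad of its line; each core upright within 0.15 rad on the floor of a square pocket of its tray, within 13 mm of its centre along each axis; all five released and at rest (x of column_white in the frame of tray_yellow between -0.014 and 0.014 m and y of column_white in the frame of tray_yellow between 0.017 and 0.045 m and z of column_white in the frame of tray_yellow below 0.031 m and angle between the x axis of column_white and the x axis of tray_yellow, either way round below 0.26 rad and (x of core_sandstone in the frame of tray_yellow between -0.065 and -0.039 m or x of core_sandstone in the frame of tray_yellow between 0.039 and 0.065 m) and y of core_sandstone in the frame of tray_yellow between -0.052 and -0.026 m and z of each of core_sandstone, core_limestone in the frame of tray_yellow below 0.009 m and angle between each of core_sandstone, core_limestone, core_basalt's own z axis and vertical below 0.15 rad and (x of core_limestone in the frame of tray_yellow between -0.065 and -0.039 m or x of core_limestone in the frame of tray_yellow between 0.039 and 0.065 m) and y of core_limestone in the frame of tray_yellow between -0.052 and -0.026 m and x of column_black in the frame of tray_white between -0.014 and 0.014 m and y of column_black in the frame of tray_white between 0.017 and 0.045 m and z of column_black in the frame of tray_white below 0.031 m and angle between the x axis of column_black and the x axis of tray_white, either way round below 0.26 rad and (x of core_basalt in the frame of tray_white between -0.065 and -0.039 m or x of core_basalt in the frame of tray_white between 0.039 and 0.065 m) and y of core_basalt in the frame of tray_white between -0.052 and -0.026 m and z of core_basalt in the frame of tray_white below 0.009 m and linear speed of each of column_white, column_black, core_sandstone, core_limestone, core_basalt below 0.02 m/s and angular speed of each of column_white, column_black, core_sandstone, core_limestone, core_basalt below 0.3 rad/s); the robot touches nothing.
It fails at once if the first end plug is shifted more than 30 mm (distance of plug_a from where it was at the start of the episode above 0.03 m).
It fails at once if the second end plug is shifted more than 30 mm (distance of plug_b from where it was at the start of the episode above 0.03 m).
It fails at once if the power supply is shifted more than 30 mm (distance of power_supply from where it was at the start of the episode above 0.03 m).
It also fails if it takes over 128 s, if anything falls off the work surface, if the arm or the gripper's body presses on something with over 40 N, if the wrist force passes 120 N, or if a joint passes its speed limit or range.

## Robot

A 7-joint arm with a two-finger parallel gripper is mounted at the origin on the work surface. World frame = base frame: x ahead of the robot, y to its left, z up, the work surface at z = 0. Lengths are in m, angles in rad, forces in N, time in s.
With the tool pointing down it reaches from about 0.4 to 0.875 m from the base axis. Payload 19.3 kg.
Tool frame: the origin (TCP) lies on the centre line of the jaws, within the pads' length; the fingertips stand 14 mm ahead of it and the grasp point (between the pads) lies 5 mm behind it; y points along the fingers, x is the direction in which the jaws open and shut, and the axes are right-handed (so a half turn about y gives the same grasp; the last joint's range is limited). The gripper opens to 85 mm and grips with 20 to 120 N. Pads are 22 mm wide; open, the fingers measure 114 mm over their backs; the gripper's body (76 mm by 85 mm) begins 54 mm behind the grasp point. The pads swing forward as they close: fully open they stand 13 mm farther back than shut.
Start: joints at [1.153, 0.521, -0.036, 1.599, 0.021, 1.021, -0.113], TCP at [0.213, -0.588, 0.225] pointing down, gripper open.
Joint ranges: [-2.91, 2.91], [-0.3, 2.13], [-1.5, 1.42], [0.17, 2.43], [-1.26, 4.41], [0.16, 1.93], [-2.52, 2.52]. Speed limits (rad/s): [1.89, 1.89, 2.39, 2.39, 3.01, 3.01, 3.01].

## Interface

Orientations are given as [roll, pitch, yaw] about the fixed x, y, z axes, in that order (R = Rz(yaw) Ry(pitch) Rx(roll)).
In Python, from workcell import monitor, grab_frame, workorder gives the robot as it stands.
- The arm moves only by the tool drive_tool, never from a script. Its argument "steps" is one flat list of numbers, 5 for each row, row after row: the finger opening in mm, from 0 to 85.4, then the shift along the world's x, y, z in mm, then the turn about the world's z in degrees. In form: [fingers, tx, ty, tz, twist, fingers, tx, ty, tz, twist, ...]. A call has exactly 5 rows; each row shifts and turns the commanded pose from where the row before left it; what a row does not reach is not made up. A row lasts 1/12 s, in which the tool goes at most 41.7 mm and 7.16 degrees, less where a joint would pass 70% of its speed; a pose out of reach is approached as far as the arm can. A call is refused whole if a number of a shift passes 41.7 or a number of a turn 7.16, either way. A call with a gripper value outside its range is refused whole. The fingers move at their own pace and stop on an object; "grip_force" is the grip in N (left out, the last holds). Time passes only in rows, so rows that do not move let the fingers close, or fill a call up. It gives the time, the measured TCP pose, the force and the opening at its end, in the units of the state.
- monitor.observe(): the state, without advancing time (a new reading comes with each control period).
- grab_frame(name): name is "scene" or "top" or "wrist"; returns a dict with "frame" (400x640x3 uint8, red, green, blue), "vertical_fov" (degrees; the focal length in pixels is half the picture's height over the tangent of half this angle, whatever the lens; pixels are square), "cx", "cy" (the principal point, pixels), "xyz" and "orientation" of the camera in the world. Camera axes: x right, y down, z forward; pixel columns grow to the right and rows downward; lengths in m; the calibration is good to about 2 mm. The wrist camera is an equidistant fisheye: a pixel r from the principal point sees the ray r / f radians off the axis. A picture is of the moment at which its call begins. There is no depth.
- workorder.job_done(): hands the job in, once; it reports no verdict.
The state is a dict: "clock": time; "qpos": joint angles; "qd": joint speeds; "joint_efforts": joint torques, N m; "position": TCP position; "tool_rot": TCP orientation; "force": force on the tool from outside, world axes, zero at the start; "moment": the same for the moment, N m; "grip_width": finger opening in m.
Only numpy, scipy, OpenCV 4.12 (cv2) and the standard library are available. Lean on these libraries where they do the work, as an engineer would, in place of code of your own. Each camera call takes 0.05 s, during which the arm holds its last target. There are 200 camera calls.

## Working session

There is one attempt and no reset: what is moved stays moved. The work goes in short steps, Python scripts to look and compute and a tool call to move; the robot and the scene stay as the last step left them, time stands still between calls to the robot, and variables do not carry over. Pictures are saved under pics/ and viewed, about 12 in all and at most 16, crops included, and the job is handed in when it is done.

Besides the shell and the picture viewer there is one more tool, called after "Request:" by a JSON object that holds its "method" and its "body". drive_tool: Moves the arm, as the interface text tells. Its arguments: {"type":"object","properties":{"steps":{"type":"array"},"grip_force":{"type":"number"}},"required":["steps"]}

```bash
mkdir -p pics; ls
cat > h.py <<'E'
import numpy as np, cv2
from scipy.spatial.transform import Rotation as R
from workcell import monitor, grab_frame, workorder
def snap(n,f):
    d=grab_frame(n); cv2.imwrite(f'pics/{f}.png',d['frame'][:,:,::-1]); 
    np.save(f'pics/{f}.npy',d,allow_pickle=True); return d
def load(f): return np.load(f'pics/{f}.npy',allow_pickle=True).item()
def rot(d):
    o=np.array(d['orientation']); return o if o.shape==(3,3) else R.from_euler('xyz',o).as_matrix()
def px(d,u,v,z,fish=False):
    f=200/np.tan(np.radians(d['vertical_fov'])/2); a=np.array([u-d['cx'],v-d['cy']])
    if fish:
        r=np.hypot(*a); t=r/f; ray=np.r_[a/r*np.sin(t),np.cos(t)] if r>0 else np.r_[0,0,1]
    else: ray=np.r_[a/f,1]
    w=rot(d)@ray; p=np.array(d['xyz']); return p+w*(z-p[2])/w[2]
E
python3 - <<'E'
from h import *
for n in ['scene','top','wrist']:
    d=snap(n,n+'0'); print(n,{k:v for k,v in d.items() if k!='frame'})
print(monitor.observe())
E
```

```text
pics
scene {'vertical_fov': 47.967155899968226, 'cx': 321.8501653065698, 'cy': 192.2863883149539, 'xyz': array([ 1.18311274, -0.26677002,  0.8114977 ]), 'orientation': array([-2.45505739, -0.01315881,  1.13765236])}
top {'vertical_fov': 48.494846574573366, 'cx': 320.0376263095646, 'cy': 198.1103271213686, 'xyz': array([ 0.51627593, -0.00180186,  1.18908692]), 'orientation': array([-3.04922933,  0.00553084, -1.54764221])}
wrist {'vertical_fov': 65.70646984690485, 'cx': 320.7353054441564, 'cy': 200.86641149485078, 'xyz': array([ 0.28421606, -0.56049092,  0.372216  ]), 'orientation': array([ 2.83617278e+00,  1.50723406e-03, -1.22254723e+00])}
{'clock': 0.15, 'qpos': array([ 1.15280862,  0.52190206, -0.03631138,  1.5998445 ,  0.02121249,
        1.02109194, -0.11284703]), 'qd': array([-4.61481200e-04, -2.37179892e-03,  6.43082362e-04, -1.63205813e-04,
       -1.14722134e-03,  6.26902926e-04, -9.52111918e-05]), 'joint_efforts': array([-3.97431813e-04, -9.27388859e+01,  1.97985426e+00, -3.70062053e+01,
        1.79003697e-02,  6.31464121e-03, -8.52031746e-06]), 'position': array([ 0.21288959, -0.58736583,  0.22455424]), 'tool_rot': array([-1.57087156e+00,  8.57335600e-04, -1.22307598e+00]), 'force': array([-0.68938494,  0.38380489, -0.09110918]), 'moment': array([-0.0630073 ,  0.02134971,  0.01318373]), 'grip_width': 0.08554359957913467}
```

View pics/top0.png

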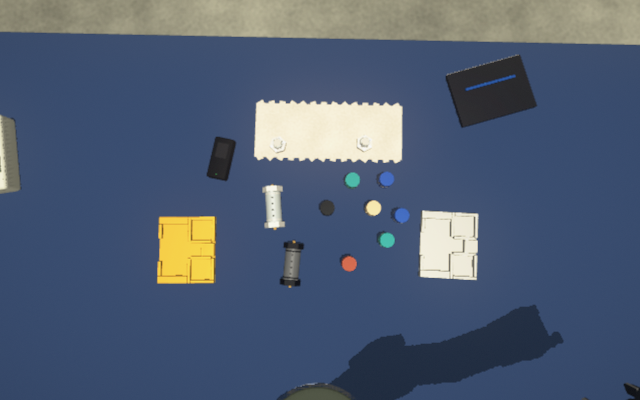

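View pics/scene0.png

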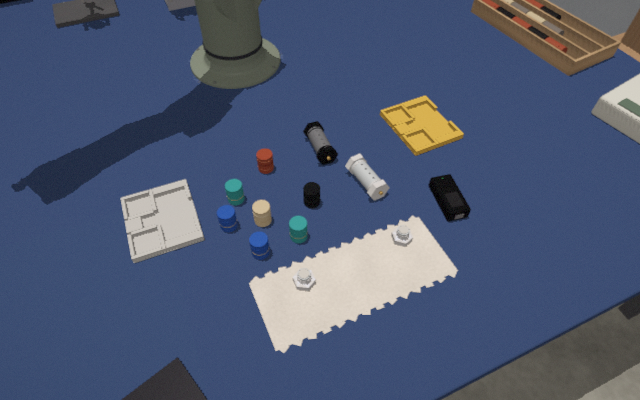

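Run:
```python
from h import *
I=cv2.imread('pics/top0.png')
cv2.imwrite('pics/c1.png',cv2.resize(I[170:295,150:315],None,fx=4.8,fy=4.8,interpolation=cv2.INTER_CUBIC))
cv2.imwrite('pics/c2.png',cv2.resize(I[165:290,315:485],None,fx=4.7,fy=4.7,interpolation=cv2.INTER_CUBIC))
```

```text
(no output)
```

View pics/c1.png

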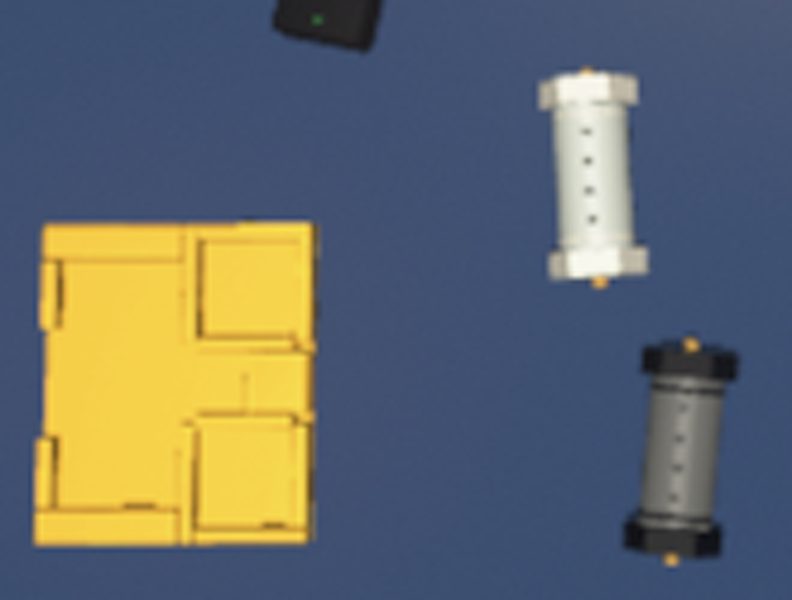

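View pics/c2.png

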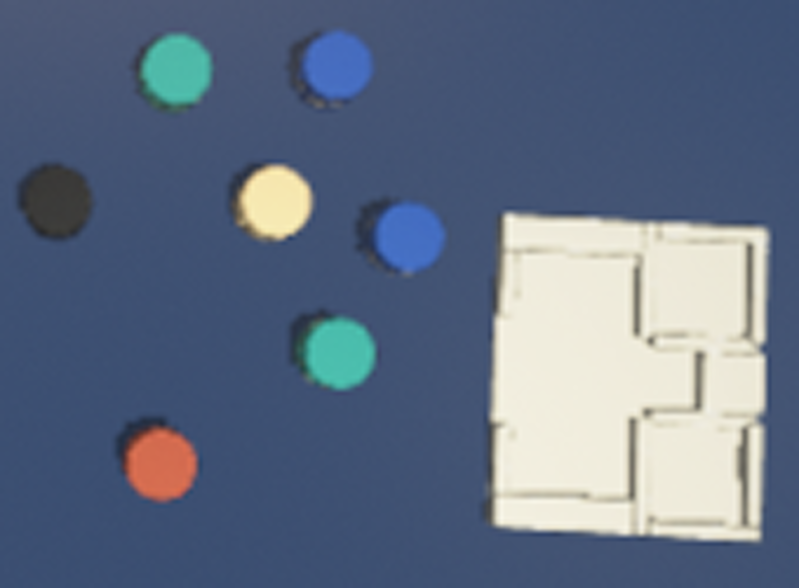

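Run:
```python
from h import *
d=load('top0')
def c1(u,v,z): return px(d,(u+.5)/4.8-.5+150,(v+.5)/4.8-.5+170,z)[:2]
def c2(u,v,z): return px(d,(u+.5)/4.7-.5+315,(v+.5)/4.7-.5+165,z)[:2]
np.set_printoptions(precision=4,suppress=True)
for n,u,v in [('bas',57,202),('lim',276,202),('sand',161,465),('t1',177,70),('b1',338,66),('b2',408,237),('t2',340,353)]: print(n,c2(u,v,.05))
for n,a,b in [('wh',(587,70),(600,283)),('bl',(692,344),(671,560))]:
    a=c1(*a,.023);b=c1(*b,.023);e=a-b;print(n,(a+b)/2,np.hypot(*e),np.degrees(np.arctan2(e[1],e[0])))
for n,f,q in [('ty',c1,[(43,224),(313,224),(310,543),(36,544)]),('tw',c2,[(505,213),(767,229),(761,541),(492,525)])]:
    P=np.array([f(*k,.016) for k in q]);c=P.mean(0);e=(P[0]+P[1]-P[2]-P[3])/2;g=(P[0]+P[3]-P[1]-P[2])/2
    a=np.arctan2(e[1],e[0]);b=np.arctan2(-g[0],g[1]);print(n,c,np.hypot(*e),np.hypot(*g),np.degrees([a,b]))
    t=(a+b)/2;M=np.array([[np.cos(t),-np.sin(t)],[np.sin(t),np.cos(t)]])
    for l in [(0,.031),(-.052,-.039),(.052,-.039)]: print('  ',c+M@np.array(l))
# tool
s=monitor.observe();m=R.from_euler('xyz',s['tool_rot']).as_matrix();print(m)
```

```text
bas [ 0.5975 -0.0108]
lim [ 0.6003 -0.1305]
sand [ 0.4564 -0.0701]
t1 [ 0.6718 -0.0752]
b1 [ 0.676  -0.1637]
b2 [ 0.5828 -0.2027]
t2 [ 0.5189 -0.1662]
wh [0.5997 0.1299] 0.1174971763143149 5.367077036533709
bl [0.4511 0.0772] 0.1165303825852413 -3.944252771361184
ty [0.4816 0.356 ] 0.17392364884798234 0.14924150834362282 [2.0191 1.4368]
   [0.4806 0.387 ]
   [0.4308 0.3155]
   [0.5347 0.3186]
tw [ 0.51   -0.3336] 0.17350172428159455 0.14798422614745527 [-1.9526 -2.1111]
   [ 0.5111 -0.3027]
   [ 0.4566 -0.3708]
   [ 0.5606 -0.3745]
[[ 0.3408 -0.0004  0.9402]
 [-0.9402  0.0008  0.3408]
 [-0.0009 -1.     -0.0001]]
```

Candidates in c2 (enlarged top view): cream limestone (276,202), with look-alikes in turquoise at (177,70) and (340,353), and in blue at (338,66) and (408,237). Basalt is at (57,202) and sandstone at (161,465). The crop confirms the colours. In c1, the white column is at about (593,176) and the black-capped one at about (681,452). I'll start with the sandstone.

Request:
{"method": "drive_tool", "body": {"steps": [60, 16.2, 34.5, -7, 4.67, 60, 16.2, 34.5, -7, 4.67, 60, 16.2, 34.5, -7, 4.67, 60, 16.2, 34.5, -7, 4.67, 60, 16.2, 34.5, -7, 4.67], "grip_force": 45}}

```text
clock: 0.57
position: [0.2943, -0.4133, 0.1897]
tool_rot: [-1.571, 0.0, -0.812]
force: [0.9, -0.9, 0.2]
grip_width: 0.0605
```

Request:
{"method": "drive_tool", "body": {"steps": [60, 16.2, 34.5, -7, 4.67, 60, 16.2, 34.5, -7, 4.67, 60, 16.2, 34.5, -7, 4.67, 60, 16.2, 34.5, -7, 4.67, 60, 16.2, 34.5, -7, 4.67]}}

```text
clock: 0.98
position: [0.3753, -0.2409, 0.1548]
tool_rot: [-1.571, -0.0, -0.404]
force: [1.3, 0.0, -0.0]
grip_width: 0.0601
```

Request:
{"method": "drive_tool", "body": {"steps": [60, 16.2, 34.5, -7, 4.67, 60, 16.2, 34.5, -7, 4.67, 60, 16.2, 34.5, -7, 4.67, 60, 16.2, 34.5, -7, 4.67, 60, 16.2, 34.5, -7, 4.67]}}

```text
clock: 1.4
position: [0.4564, -0.0683, 0.1197]
tool_rot: [-1.571, -0.0, 0.003]
force: [1.4, -1.1, -0.4]
grip_width: 0.0594
```

Run:
```python
from h import *
s=monitor.observe();print(s['clock'],s['position'],np.degrees(s['tool_rot']),s['grip_width'],s['force'],s['qpos'])
snap('wrist','w1')
```

```text
1.4 [ 0.45639609 -0.06831028  0.11968802] [-9.00008257e+01 -4.26636715e-03  1.90394590e-01] 0.059439274085579176 [ 1.40033391 -1.14317221 -0.43812533] [ 0.36187774  0.45634113 -0.43483284  2.09669907  0.31195911  0.64961094
 -0.28119279]
```

View pics/w1.png

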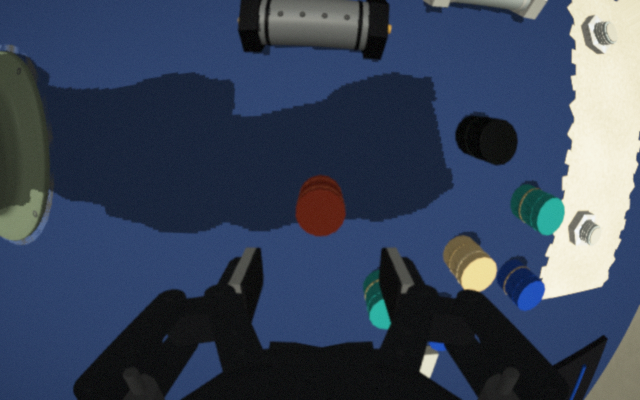

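Run:
```python
from h import *
d=load('w1')
for n,u,v,z in [('sand',321,211,.05),('lim',481,273,.05),('bas',498,140,.05),('blstudL',239,23,.023),('blstudR',390,29,.023)]: print(n,px(d,u,v,z,True).round(4))
```

```text
sand [ 0.4557 -0.067   0.05  ]
lim [ 0.5998 -0.1265  0.05  ]
bas [ 0.5944 -0.0085  0.05  ]
blstudL [0.3901 0.08   0.023 ]
blstudR [0.5094 0.0742 0.023 ]
```

Request:
{"method": "drive_tool", "body": {"steps": [60, 0, -0.5, -28, 0, 60, 0, 0, -28, 0, 60, 0, 0, -20, 0, 60, 0, 0, -10, 0, 30, 0, 0, 0, 0]}}

```text
clock: 1.87
position: [0.455, -0.0704, 0.0324]
tool_rot: [-1.57, 0.003, -0.0]
force: [-0.9, 0.1, -0.5]
grip_width: 0.0494
```

Request:
{"method": "drive_tool", "body": {"steps": [30, 0, 0, 0, 0, 30, 0, 0, 0, 0, 30, 0, 0, 0, 0, 30, 0, 0, 0, 0, 30, 0, 0, 0, 0]}}

```text
clock: 2.28
position: [0.4563, -0.0708, 0.0346]
tool_rot: [-1.571, -0.001, -0.001]
force: [-1.1, 0.0, -1.8]
grip_width: 0.0357
```

Request:
{"method": "drive_tool", "body": {"steps": [30, 0, 0, 20, 0, 30, 0, 0, 35, 0, 30, 0, 12, 35, 0, 30, -2.5, 38, 0, 0, 30, -2.5, 38, 0, 0]}}

```text
clock: 2.7
position: [0.4521, 0.0169, 0.1261]
tool_rot: [-1.571, -0.004, -0.005]
force: [1.6, 0.6, -2.0]
grip_width: 0.0356
```

Request:
{"method": "drive_tool", "body": {"steps": [30, -2.5, 38, 0, 0, 30, -2.5, 38, 0, 0, 30, -2.5, 38, 0, 0, 30, -2.5, 38, 0, 0, 30, -2.5, 38, 0, 0]}}

```text
clock: 3.12
position: [0.4381, 0.2092, 0.1244]
tool_rot: [-1.571, -0.001, -0.001]
force: [0.8, -1.4, -1.7]
grip_width: 0.0356
```

Request:
{"method": "drive_tool", "body": {"steps": [30, -2.5, 36, 0, 0, 30, -3, 22, 0, 0, 30, -2.5, 12, 0, 0, 30, 0, 0, 0, 0, 30, 0, 0, 0, 0]}}

```text
clock: 3.53
position: [0.4304, 0.2768, 0.124]
tool_rot: [-1.571, 0.0, -0.0]
force: [-0.2, -1.4, -1.4]
grip_width: 0.0351
```

Run:
```python
from h import *
s=monitor.observe();print(s['clock'],s['position'],np.degrees(s['tool_rot']),s['grip_width'],s['force'],s['qpos'])
snap('wrist','w2')
```

```text
3.5333 [0.43038222 0.27684494 0.12396682] [-9.00368716e+01  9.46966354e-03 -2.53969036e-03] 0.035050509934040026 [-0.22206687 -1.36454404 -1.42089784] [-0.33823921  0.51958821 -0.46415436  1.96847544  0.34032251  0.73012761
 -1.00631043]
```

View pics/w2.png

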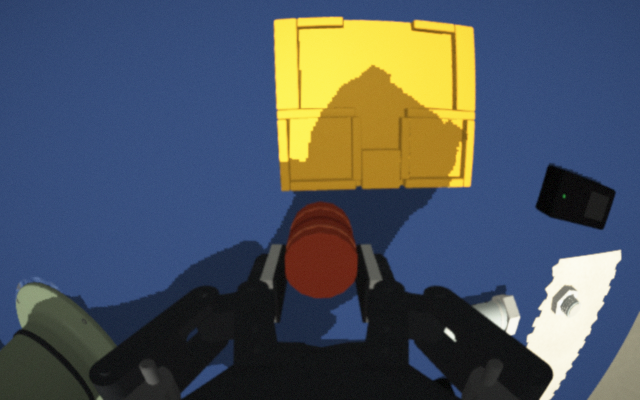

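Run:
```python
from h import *
d=load('w2')
P=np.array([px(d,u,v,.016,True) for u,v in [(475,27),(275,20),(282,190),(471,187)]])[:,:2];print(P.round(4),P.mean(0))
print(px(d,321,264,.140,True))
```

```text
[[0.5652 0.4347]
 [0.392  0.4288]
 [0.396  0.2837]
 [0.5685 0.2876]] [0.48042695 0.35869468]
[0.42972888 0.28095498 0.14      ]
```

Request:
{"method": "drive_tool", "body": {"steps": [30, 0, 20, 0, 0, 30, 0, 18, -10, 0, 30, 0, 0, -28, 0, 30, 0, 0, -28, 0, 30, 0, 0, -12, 0]}}

```text
clock: 4.0
position: [0.4301, 0.3129, 0.0435]
tool_rot: [-1.573, 0.002, -0.002]
force: [-0.6, -0.6, -2.2]
grip_width: 0.0355
```

Request:
{"method": "drive_tool", "body": {"steps": [30, 0, 0, -4, 0, 30, 0, 0, -3, 0, 30, 0, 0, -1, 0, 30, 0, 0, 0, 0, 30, 0, 0, 0, 0]}}

```text
clock: 4.42
position: [0.4311, 0.3156, 0.039]
tool_rot: [-1.57, -0.001, -0.001]
force: [-0.1, -0.1, -1.1]
grip_width: 0.0356
```

Request:
{"method": "drive_tool", "body": {"steps": [30, 0, 0, -1, 0, 52, 0, 0, 0, 0, 52, 0, 0, 0, 0, 52, 0, 0, 0, 0, 52, 0, 0, 20, 0]}}

```text
clock: 4.83
position: [0.4293, 0.3145, 0.055]
tool_rot: [-1.573, 0.003, -0.0]
force: [-0.6, -0.8, 0.1]
grip_width: 0.052
```

Request:
{"method": "drive_tool", "body": {"steps": [54, 0, 0, 35, 0, 60, 0, 0, 30, 0, 60, 14.1, -37, 0, 0, 60, 14.1, -37, 0, 0, 60, 14.1, -37, 0, 0]}}

```text
clock: 5.25
position: [0.4732, 0.2033, 0.1227]
tool_rot: [-1.57, -0.001, 0.001]
force: [1.4, -0.1, -0.3]
grip_width: 0.0597
```

Request:
{"method": "drive_tool", "body": {"steps": [60, 14.1, -37, 0, 0, 60, 14.1, -37, 0, 0, 60, 14.1, -37, 0, 0, 60, 14.1, -37, 0, 0, 60, 14.1, -37, 0, 0]}}

```text
clock: 5.67
position: [0.5437, 0.0174, 0.1223]
tool_rot: [-1.571, -0.0, -0.0]
force: [0.1, 0.3, 0.1]
grip_width: 0.0598
```

Request:
{"method": "drive_tool", "body": {"steps": [60, 14.1, -37, 0, 0, 60, 14.1, -37, 0, 0, 60, 14.1, -37, 0, 0, 60, 14, -37, 0, 0, 60, 0, 0, 0, 0]}}

```text
clock: 6.08
position: [0.6007, -0.1374, 0.1217]
tool_rot: [-1.574, -0.001, -0.009]
force: [-0.5, -0.4, -0.2]
grip_width: 0.0598
```

Run:
```python
from h import *
s=monitor.observe();print(s['clock'],s['position'],np.degrees(s['tool_rot']),s['grip_width'],s['force'],s['qpos'])
snap('wrist','w3')
```

```text
6.0833 [ 0.60066985 -0.13736406  0.12166661] [-9.01898725e+01 -3.60834605e-02 -4.99660161e-01] 0.059805571066197265 [-0.47684828 -0.41316182 -0.1570388 ] [ 0.41270232  0.65722348 -0.42425686  1.69739756  0.34263307  0.86015469
 -0.16784576]
```

View pics/w3.png

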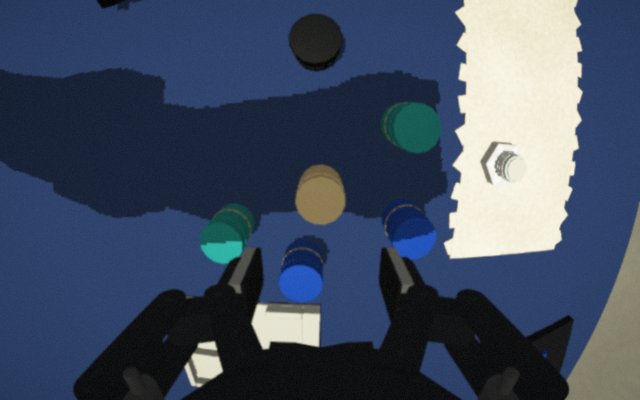

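Run:
```python
from h import *
d=load('w3')
for n,u,v,z in [('lim',320,199,.05),('bas',315,41,.05),('b2',300,284,.05),('b1',412,240,.05)]: print(n,px(d,u,v,z,True).round(4))
s=monitor.observe();print(s['position'])
```

```text
lim [ 0.5993 -0.1276  0.05  ]
bas [ 0.5968 -0.013   0.05  ]
b2 [ 0.5819 -0.2017  0.05  ]
b1 [ 0.6728 -0.1626  0.05  ]
[ 0.59985947 -0.13319357  0.12157694]
```

Request:
{"method": "drive_tool", "body": {"steps": [60, 0, 3.5, -20, 0, 60, 0, 0, -30, 0, 60, 0, 0, -25, 0, 60, 0, 0, -12, 0, 30, 0, 0, 0, 0]}}

```text
clock: 6.55
position: [0.5981, -0.1242, 0.0328]
tool_rot: [-1.57, 0.004, 0.001]
force: [-0.2, -0.3, -0.3]
grip_width: 0.0494
```

Request:
{"method": "drive_tool", "body": {"steps": [30, 0, 0, 0, 0, 30, 0, 0, 0, 0, 30, 0, 0, 0, 0, 30, 0, 0, 0, 0, 30, 0, 0, 0, 0]}}

```text
clock: 6.97
position: [0.6, -0.1252, 0.0358]
tool_rot: [-1.571, -0.001, -0.001]
force: [0.2, -0.3, -0.3]
grip_width: 0.0355
```

Request:
{"method": "drive_tool", "body": {"steps": [30, 0, 0, 20, 0, 30, 0, 0, 35, 0, 30, 0, 0, 35, 0, 30, -5.4, 38, 0, 0, 30, -5.4, 38, 0, 0]}}

```text
clock: 7.38
position: [0.5898, -0.0505, 0.1273]
tool_rot: [-1.572, -0.004, -0.005]
force: [0.6, 0.6, -2.3]
grip_width: 0.0351
```

Request:
{"method": "drive_tool", "body": {"steps": [30, -5.4, 38, 0, 0, 30, -5.4, 38, 0, 0, 30, -5.4, 38, 0, 0, 30, -5.4, 38, 0, 0, 30, -5.4, 38, 0, 0]}}

```text
clock: 7.8
position: [0.5614, 0.1426, 0.1255]
tool_rot: [-1.571, -0.001, -0.001]
force: [1.2, -0.2, -0.4]
grip_width: 0.0356
```

Request:
{"method": "drive_tool", "body": {"steps": [30, -5.4, 38, 0, 0, 30, -5.4, 38, 0, 0, 30, -5.4, 38, 0, 0, 30, -5.4, 38, 0, 0, 30, -3.5, 18, 0, 0]}}

```text
clock: 8.22
position: [0.535, 0.3164, 0.1256]
tool_rot: [-1.568, -0.0, 0.004]
force: [-1.3, 1.1, -0.8]
grip_width: 0.0354
```

Request:
{"method": "drive_tool", "body": {"steps": [30, -2.5, 10.5, 0, 0, 30, 0, 0, 0, 0, 30, 0, 0, -20, 0, 30, 0, 0, -20, 0, 30, 0, 0, 0, 0]}}

```text
clock: 8.63
position: [0.5335, 0.3185, 0.082]
tool_rot: [-1.574, 0.003, -0.002]
force: [0.4, -0.6, -2.0]
grip_width: 0.0352
```

Run:
```python
from h import *
s=monitor.observe();print(s['clock'],s['position'],np.degrees(s['tool_rot']),s['grip_width'],s['force'],s['qpos'])
snap('wrist','w4')
```

```text
8.6333 [0.53348208 0.31849327 0.08202307] [-90.19034519   0.18806503  -0.11474837] 0.03523637153895385 [ 0.44202454 -0.64467388 -1.99212962] [-0.35498283  0.72107201 -0.41886227  1.69850038  0.38108193  0.80856462
 -0.95090517]
```

View pics/w4.png

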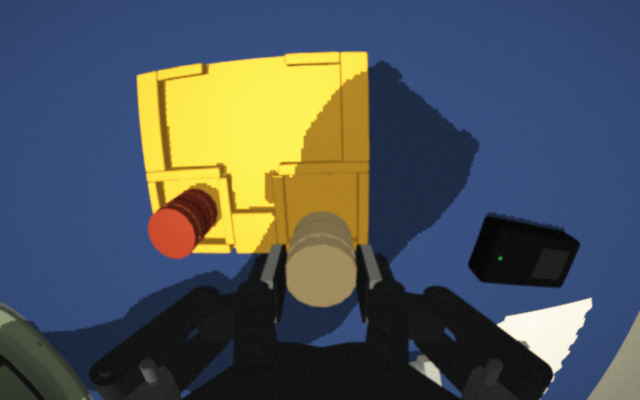

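Run:
```python
from h import *
d=load('w4')
print(px(d,321,271,.096,True), px(d,180,232,.054,True), monitor.observe()['position'])
```

```text
[0.53289481 0.31744714 0.096     ] [0.4388125  0.31889545 0.054     ] [0.53395102 0.31917325 0.08380655]
```

Request:
{"method": "drive_tool", "body": {"steps": [30, 1, 0, -20, 0, 30, 0, 0, -18, 0, 30, 0, 0, -4, 0, 30, 0, 0, -1, 0, 30, 0, 0, 0, 0]}}

```text
clock: 9.1
position: [0.5357, 0.3213, 0.0431]
tool_rot: [-1.57, -0.001, -0.001]
force: [0.6, -0.5, -1.2]
grip_width: 0.0354
```

Request:
{"method": "drive_tool", "body": {"steps": [30, 0, 0, -1, 0, 30, 0, 0, -1, 0, 30, 0, 0, 0, 0, 30, 0, 0, 0, 0, 30, 0, 0, 0, 0]}}

```text
clock: 9.52
position: [0.5353, 0.3215, 0.0403]
tool_rot: [-1.571, -0.0, -0.0]
force: [-0.5, 0.4, -0.5]
grip_width: 0.0358
```

Request:
{"method": "drive_tool", "body": {"steps": [30, 0, 0, -1, 0, 52, 0, 0, 0, 0, 52, 0, 0, 0, 0, 52, 0, 0, 0, 0, 52, 0, 0, 20, 0]}}

```text
clock: 9.93
position: [0.5336, 0.3203, 0.0562]
tool_rot: [-1.573, 0.004, -0.0]
force: [-0.7, 0.1, -0.1]
grip_width: 0.0521
```

Request:
{"method": "drive_tool", "body": {"steps": [54, 0, 0, 35, 0, 60, 0, 0, 30, 0, 60, 6.8, -37, 0, 0, 60, 6.8, -37, 0, 0, 60, 6.8, -37, 0, 0]}}

```text
clock: 10.35
position: [0.5557, 0.2094, 0.1245]
tool_rot: [-1.571, -0.001, 0.001]
force: [1.0, -0.4, -0.3]
grip_width: 0.0599
```

Request:
{"method": "drive_tool", "body": {"steps": [60, 6.8, -37, 0, 0, 60, 6.8, -37, 0, 0, 60, 6.8, -37, 0, 0, 60, 6.8, -37, 0, 0, 60, 6.8, -37, 0, 0]}}

```text
clock: 10.77
position: [0.5896, 0.0235, 0.1241]
tool_rot: [-1.571, -0.0, -0.0]
force: [1.4, 0.6, 0.1]
grip_width: 0.06
```

Request:
{"method": "drive_tool", "body": {"steps": [60, 6.8, -37.5, 0, 0, 60, 0, 0, 0, 0, 60, 0, 0, -20, 0, 60, 0, 0, 0, 0, 60, 0, 0, 0, 0]}}

```text
clock: 11.18
position: [0.5958, -0.0116, 0.1036]
tool_rot: [-1.571, 0.002, 0.0]
force: [0.1, 0.4, 0.7]
grip_width: 0.0601
```

Run:
```python
from h import *
d=snap('wrist','w5'); s=monitor.observe();print(s['clock'],s['position'],np.degrees(s['tool_rot']),s['grip_width'],s['force'])
g=cv2.cvtColor(d['frame'],cv2.COLOR_RGB2GRAY)
cv2.imwrite('pics/w5c.png',d['frame'][:,:,::-1])
```

```text
11.2333 [ 0.59624558 -0.01141373  0.10422016] [-8.99862551e+01  3.40541847e-02  2.10879168e-02] 0.06019950657877325 [-0.64780783  0.14103577 -0.78027966]
```

View pics/w5.png

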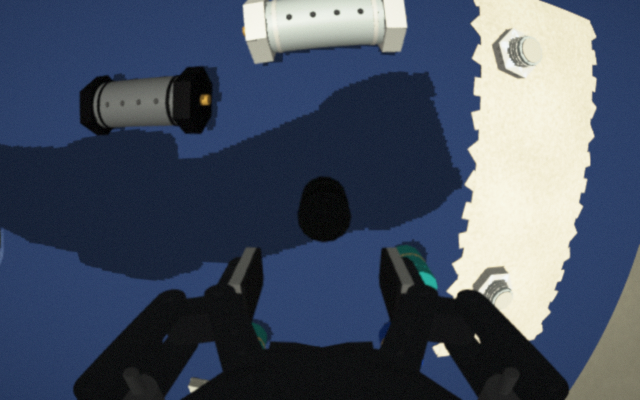

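Request:
{"method": "drive_tool", "body": {"steps": [60, 0, 0, -20, 0, 60, 0, 0, -25, 0, 60, 0, 0, -16, 0, 60, 0, 0, -8, 0, 30, 0, 0, 0, 0]}}

```text
clock: 11.65
position: [0.5958, -0.0115, 0.0342]
tool_rot: [-1.571, 0.002, 0.0]
force: [-0.1, 0.7, -0.7]
grip_width: 0.0494
```

Request:
{"method": "drive_tool", "body": {"steps": [30, 0, 0, 0, 0, 30, 0, 0, 0, 0, 30, 0, 0, 0, 0, 30, 0, 0, 0, 0, 30, 0, 0, 0, 0]}}

```text
clock: 12.07
position: [0.5971, -0.012, 0.036]
tool_rot: [-1.571, -0.002, -0.001]
force: [0.2, -0.2, 7.3]
grip_width: 0.0353
```

Run:
```python
from h import *
d=load('w5')
print(px(d,324,214,.05,True)); print(monitor.observe()['position'])
```

```text
[ 0.59701828 -0.00690693  0.05      ]
[ 0.59711429 -0.01204462  0.03601302]
```

Request:
{"method": "drive_tool", "body": {"steps": [30, 0, 0, 20, 0, 30, 0, 0, 35, 0, 30, 0, 0, 35, 0, 30, -3.6, -37.5, 0, 0, 30, -3.6, -37.5, 0, 0]}}

```text
clock: 12.48
position: [0.5905, -0.0861, 0.1276]
tool_rot: [-1.571, -0.004, 0.003]
force: [0.5, -2.7, -2.7]
grip_width: 0.0354
```

Request:
{"method": "drive_tool", "body": {"steps": [30, -3.6, -37.5, 0, 0, 30, -3.6, -37.5, 0, 0, 30, -3.6, -37.5, 0, 0, 30, -3.6, -37.5, 0, 0, 30, -3.6, -37.5, 0, 0]}}

```text
clock: 12.9
position: [0.5706, -0.2766, 0.1254]
tool_rot: [-1.571, -0.0, -0.001]
force: [0.7, -0.0, -0.6]
grip_width: 0.0352
```

Request:
{"method": "drive_tool", "body": {"steps": [30, -3.6, -37.5, 0, 0, 30, -3.6, -37.5, 0, 0, 30, -2.5, -18, 0, 0, 30, -1.5, -8.5, 0, 0, 30, 0, 0, 0, 0]}}

```text
clock: 13.32
position: [0.559, -0.3781, 0.1249]
tool_rot: [-1.571, 0.0, -0.003]
force: [-1.0, 0.5, -2.1]
grip_width: 0.0353
```

Request:
{"method": "drive_tool", "body": {"steps": [30, 0, 0, -20, 0, 30, 0, 0, -20, 0, 30, 0, 0, 0, 0, 30, 0, 0, 0, 0, 30, 0, 0, 0, 0]}}

```text
clock: 13.73
position: [0.5608, -0.3752, 0.0862]
tool_rot: [-1.571, -0.001, 0.001]
force: [-0.0, 0.3, -1.4]
grip_width: 0.0353
```

Run:
```python
from h import *
d=snap('wrist','w6'); s=monitor.observe();print(s['clock'],s['position'],np.degrees(s['tool_rot']),s['grip_width'],s['force'])
```

```text
13.7833 [ 0.56092777 -0.375568    0.08642497] [-9.00331456e+01 -8.15664885e-02  2.78760478e-02] 0.03524179322189019 [-0.38097557  0.38569939 -1.36049372]
```

View pics/w6.png

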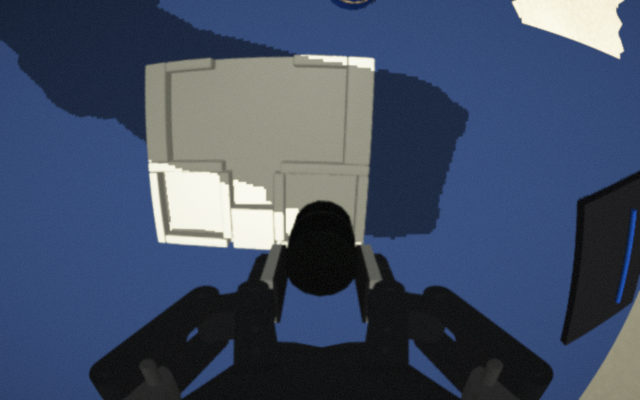

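Request:
{"method": "drive_tool", "body": {"steps": [30, 0, -2, -20, 0, 30, 0, 0, -18, 0, 30, 0, 0, -5, 0, 30, 0, 0, -2, 0, 30, 0, 0, 0, 0]}}

```text
clock: 14.2
position: [0.5604, -0.3781, 0.0408]
tool_rot: [-1.571, -0.0, -0.0]
force: [0.5, -0.6, -1.0]
grip_width: 0.0353
```

Request:
{"method": "drive_tool", "body": {"steps": [30, 0, 0, -1, 0, 30, 0, 0, 0, 0, 30, 0, 0, 0, 0, 30, 0, 0, 0, 0, 30, 0, 0, 0, 0]}}

```text
clock: 14.62
position: [0.5608, -0.3783, 0.0401]
tool_rot: [-1.572, -0.002, -0.0]
force: [0.6, -0.6, 7.4]
grip_width: 0.0355
```

Request:
{"method": "drive_tool", "body": {"steps": [52, 0, 0, 0, 0, 52, 0, 0, 0, 0, 52, 0, 0, 0, 0, 52, 0, 0, 20, 0, 54, 0, 0, 35, 0]}}

```text
clock: 15.03
position: [0.5581, -0.3769, 0.0911]
tool_rot: [-1.568, 0.005, -0.0]
force: [1.1, -0.6, -0.2]
grip_width: 0.0542
```

Request:
{"method": "drive_tool", "body": {"steps": [70, -7.3, 30.3, 30, -6.23, 70, -7.3, 30.3, 0, -6.23, 70, -7.3, 30.3, 0, -6.23, 70, -7.3, 30.3, 0, -6.23, 70, -7.3, 30.3, 0, -6.23]}}

```text
clock: 15.45
position: [0.5231, -0.2265, 0.1231]
tool_rot: [-1.571, -0.0, -0.55]
force: [1.1, 0.9, -0.2]
grip_width: 0.0702
```

Request:
{"method": "drive_tool", "body": {"steps": [70, -7.3, 30.3, 0, -6.23, 70, -7.3, 30.3, 0, -6.23, 70, -7.3, 30.3, 0, -6.23, 70, -7.3, 30.3, 0, -6.23, 70, -7.3, 30.3, 0, -6.23]}}

```text
clock: 15.87
position: [0.4866, -0.0749, 0.123]
tool_rot: [-1.571, -0.0, -1.093]
force: [0.6, 0.1, -0.3]
grip_width: 0.0695
```

Request:
{"method": "drive_tool", "body": {"steps": [70, -7.3, 30.3, 0, -6.23, 70, -7.3, 30.3, 0, -6.23, 70, -7.3, 30.3, 0, -6.23, 70, -7.3, 30.3, 0, -6.23, 70, -7.3, 30.3, 0, -6.23]}}

```text
clock: 16.28
position: [0.4502, 0.0767, 0.123]
tool_rot: [-1.571, 0.0, -1.637]
force: [0.2, 0.4, 0.4]
grip_width: 0.07
```

Run:
```python
from h import *
d=snap('wrist','w7'); s=monitor.observe();print(s['clock'],s['position'],np.degrees(s['tool_rot']),s['grip_width'],s['force'],s['qpos'])
```

```text
16.3333 [0.44885197 0.08327273 0.12297078] [-90.03121841   0.1456161  -94.13034388] 0.07011017313313499 [-1.10947855 10.91569119 -1.10780586] [-0.2728468   0.41790329 -0.04878613  2.12160733  0.03042576  0.60227839
 -1.98539025]
```

View pics/w7.png

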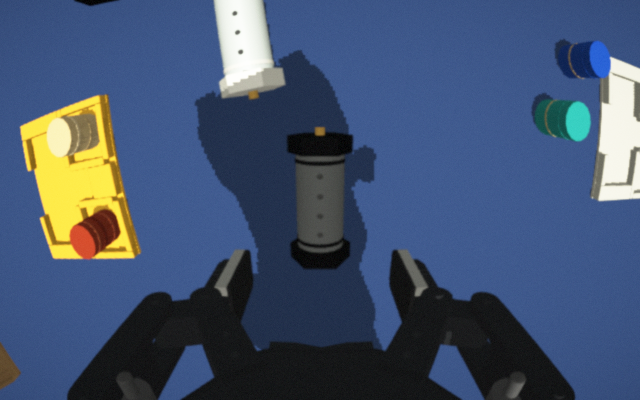

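Run:
```python
from h import *
d=load('w7')
for u,v,z in [(320,128,.023),(320,177,.043),(320,206.5,.043),(320,236,.043)]: print(px(d,u,v,z,True).round(4))
print(monitor.observe()['position'])
```

```text
[0.5085 0.0742 0.023 ]
[0.4731 0.0765 0.043 ]
[0.4497 0.0781 0.043 ]
[0.4247 0.0797 0.043 ]
[0.44885197 0.08327273 0.12297078]
```

Request:
{"method": "drive_tool", "body": {"steps": [70, 0, 0, 0, 0, 70, 0, 0, -30, 0, 70, 0, 0, -35, 0, 70, 0, 0, -25, 0, 70, 0, 0, -5, 0]}}

```text
clock: 16.75
position: [0.4492, 0.0742, 0.0249]
tool_rot: [-1.575, -0.001, -1.631]
force: [-2.0, 0.1, 0.4]
grip_width: 0.07
```

Request:
{"method": "drive_tool", "body": {"steps": [70, 0, 0, -6, 0, 30, 0, 0, 0, 0, 30, 0, 0, 0, 0, 30, 0, 0, 0, 0, 30, 0, 0, 0, 0]}}

```text
clock: 17.17
position: [0.4517, 0.0756, 0.0235]
tool_rot: [-1.569, 0.001, -1.631]
force: [-1.9, 0.6, 15.0]
grip_width: 0.0332
```

Request:
{"method": "drive_tool", "body": {"steps": [30, 0, 0, 0, 0, 30, 0, 0, 0, 0, 30, 0, 0, 0, 0, 30, 0, 0, 0, 0, 30, 0, 0, 0, 0]}}

```text
clock: 17.58
position: [0.4517, 0.0755, 0.0235]
tool_rot: [-1.568, 0.001, -1.631]
force: [-2.4, 0.8, 14.1]
grip_width: 0.0335
```

Request:
{"method": "drive_tool", "body": {"steps": [55, 0, 0, 0, 0, 55, 0, 0, 0, 0, 55, 0, 0, 0, 0, 55, 0, 0, 0, 0, 55, 0, 0, 0, 0]}}

```text
clock: 18.0
position: [0.4509, 0.0753, 0.0221]
tool_rot: [-1.571, 0.0, -1.631]
force: [0.5, 1.3, 0.5]
grip_width: 0.0548
```

Run:
```python
from h import *
d=snap('wrist','w8'); s=monitor.observe();print(s['clock'],s['position'],np.degrees(s['tool_rot']),s['grip_width'],s['force'])
I=cv2.imread('pics/w8.png')
cv2.imwrite('pics/w8c.png',cv2.resize(I[120:360,190:450],None,fx=2.4,fy=2.4))
```

```text
18.05 [0.45082381 0.07527176 0.0219861 ] [-8.99926508e+01  1.44745320e-03 -9.34763726e+01] 0.05498538338215164 [-1.33551723 -0.52834504  0.38178065]
```

View pics/w8c.png

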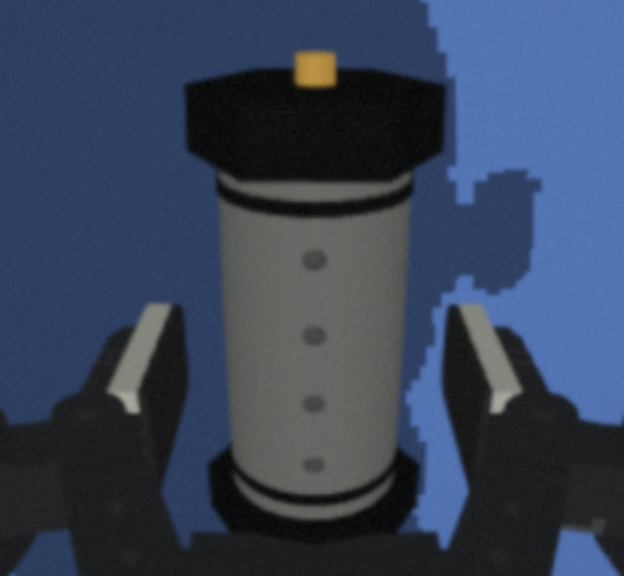

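Request:
{"method": "drive_tool", "body": {"steps": [55, 0, 0, -4, 0, 55, 0, 0, 0, 0, 30, 0, 0, 0, 0, 30, 0, 0, 0, 0, 30, 0, 0, 0, 0]}}

```text
clock: 18.47
position: [0.4506, 0.0753, 0.0181]
tool_rot: [-1.571, -0.0, -1.631]
force: [-3.3, 0.2, 9.5]
grip_width: 0.0373
```

Request:
{"method": "drive_tool", "body": {"steps": [30, 0, 0, 0, 0, 30, 0, 0, 0, 0, 30, 0, 0, 0, 0, 30, 0, 0, 0, 0, 30, 0, 0, 0, 0]}}

```text
clock: 18.88
position: [0.4506, 0.0754, 0.0181]
tool_rot: [-1.571, 0.0, -1.631]
force: [-2.0, 1.0, 8.3]
grip_width: 0.037
```

Request:
{"method": "drive_tool", "body": {"steps": [30, 0, 0, 15, 0, 30, 0, 0, 35, 0, 30, 0, 0, 35, 0, 30, 0, 0, 10, 0, 30, 6, -25, 0, 1.4]}}

```text
clock: 19.3
position: [0.4577, 0.0541, 0.1156]
tool_rot: [-1.567, 0.003, -1.603]
force: [1.1, 0.5, -2.9]
grip_width: 0.037
```

Request:
{"method": "drive_tool", "body": {"steps": [30, 6, -38, 0, 0, 30, 6, -38, 0, 0, 30, 6, -38, 0, 0, 30, 6, -38, 0, 0, 30, 6, -38, 0, 0]}}

```text
clock: 19.72
position: [0.4865, -0.1416, 0.1128]
tool_rot: [-1.571, 0.0, -1.607]
force: [1.6, 1.9, -2.0]
grip_width: 0.0365
```

Request:
{"method": "drive_tool", "body": {"steps": [30, 6, -38, 0, 0, 30, 6, -38, 0, 0, 30, 6, -38, 0, 0, 30, 4, -30, 0, 0, 30, 2.5, -19.5, 0, 0]}}

```text
clock: 20.13
position: [0.5105, -0.307, 0.1126]
tool_rot: [-1.571, -0.001, -1.61]
force: [-0.3, 0.4, -3.1]
grip_width: 0.0368
```

Request:
{"method": "drive_tool", "body": {"steps": [30, 0, 0, 0, 0, 30, 0, 0, -20, 0, 30, 0, 0, -10, 0, 30, 0, 0, 0, 0, 30, 0, 0, 0, 0]}}

```text
clock: 20.55
position: [0.5109, -0.3025, 0.0824]
tool_rot: [-1.572, 0.001, -1.606]
force: [0.3, -0.2, -2.7]
grip_width: 0.0366
```

Run:
```python
from h import *
d=snap('wrist','w9'); s=monitor.observe();print(s['clock'],s['position'],np.degrees(s['tool_rot']),s['grip_width'],s['force'])
```

```text
20.6 [ 0.51131481 -0.30279143  0.08307911] [-9.00241741e+01  1.39968213e-02 -9.20428785e+01] 0.0368322457208153 [-0.47847657  0.07570799 -1.59541236]
```

View pics/w9.png

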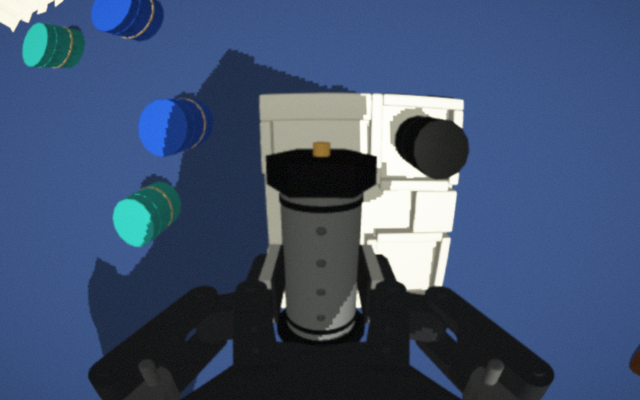

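Request:
{"method": "drive_tool", "body": {"steps": [30, 0, 0, -20, 0, 30, 0, 0, -22, 0, 30, 0, 0, -12, 0, 30, 0, 0, -4, 0, 30, 0, 0, -1, 0]}}

```text
clock: 21.02
position: [0.5112, -0.303, 0.0237]
tool_rot: [-1.572, 0.0, -1.607]
force: [-0.0, 0.5, -2.8]
grip_width: 0.0369
```

Request:
{"method": "drive_tool", "body": {"steps": [30, 0, 0, -1, 0, 30, 0, 0, -1, 0, 30, 0, 0, 0, 0, 30, 0, 0, 0, 0, 30, 0, 0, 0, 0]}}

```text
clock: 21.43
position: [0.5115, -0.3033, 0.0224]
tool_rot: [-1.57, -0.0, -1.607]
force: [-0.0, -0.3, -1.9]
grip_width: 0.0367
```

Request:
{"method": "drive_tool", "body": {"steps": [30, 0, 0, -1, 0, 55, 0, 0, 0, 0, 55, 0, 0, 0, 0, 55, 0, 0, 0, 0, 55, 0, 0, 15, 0]}}

```text
clock: 21.85
position: [0.5102, -0.3025, 0.0341]
tool_rot: [-1.574, 0.001, -1.607]
force: [-0.6, -0.3, -0.1]
grip_width: 0.055
```

Request:
{"method": "drive_tool", "body": {"steps": [55, 0, 0, 35, 0, 55, 0, 0, 35, 0, 70, 0, 0, 15, 0, 70, 0, 0, 0, 0, 70, 0, 0, 0, 0]}}

```text
clock: 22.27
position: [0.5117, -0.3034, 0.1217]
tool_rot: [-1.569, -0.001, -1.607]
force: [0.3, -0.3, -0.9]
grip_width: 0.0702
```

Request:
{"method": "drive_tool", "body": {"steps": [70, 2.95, 14.43, 0, 6.25, 70, 2.95, 14.43, 0, 6.25, 70, 2.95, 14.43, 0, 6.25, 70, 2.95, 14.43, 0, 6.25, 70, 2.95, 14.43, 0, 6.25]}}

```text
clock: 22.68
position: [0.5255, -0.2301, 0.1196]
tool_rot: [-1.572, 0.002, -1.056]
force: [-0.3, -0.5, 0.9]
grip_width: 0.0705
```

Request:
{"method": "drive_tool", "body": {"steps": [70, 2.95, 14.43, 0, 6.25, 70, 2.95, 14.43, 0, 6.25, 70, 2.95, 14.43, 0, 6.25, 70, 2.95, 14.43, 0, 6.25, 70, 2.95, 14.43, 0, 6.25]}}

```text
clock: 23.1
position: [0.5403, -0.1579, 0.1197]
tool_rot: [-1.571, 0.002, -0.511]
force: [-0.6, -0.4, 0.6]
grip_width: 0.0698
```

Request:
{"method": "drive_tool", "body": {"steps": [70, 2.95, 14.43, 0, 6.25, 70, 2.95, 14.43, 0, 6.25, 70, 2.95, 14.43, 0, 6.25, 70, 2.95, 14.43, 0, 6.25, 70, 2.95, 14.43, 0, 6.25]}}

```text
clock: 23.52
position: [0.555, -0.0859, 0.1197]
tool_rot: [-1.57, 0.002, 0.035]
force: [-0.5, -0.4, -0.1]
grip_width: 0.0701
```

Request:
{"method": "drive_tool", "body": {"steps": [70, 2.95, 14.43, 0, 6.25, 70, 2.95, 14.43, 0, 6.25, 70, 2.95, 14.43, 0, 6.25, 70, 2.95, 14.43, 0, 6.25, 70, 2.95, 14.43, 0, 6.25]}}

```text
clock: 23.93
position: [0.5697, -0.0137, 0.1197]
tool_rot: [-1.569, 0.001, 0.58]
force: [0.3, -0.9, 0.7]
grip_width: 0.07
```

Request:
{"method": "drive_tool", "body": {"steps": [70, 2.95, 14.43, 0, 6.25, 70, 2.95, 14.43, 0, 6.25, 70, 2.95, 14.43, 0, 6.25, 70, 2.95, 14.43, 0, 6.25, 70, 2.95, 14.43, 0, 6.25]}}

```text
clock: 24.35
position: [0.5845, 0.0584, 0.1197]
tool_rot: [-1.569, 0.0, 1.126]
force: [0.1, 0.5, -0.8]
grip_width: 0.0694
```

Request:
{"method": "drive_tool", "body": {"steps": [70, 2.95, 14.43, 0, 6.25, 70, 2.95, 14.43, 0, 6.25, 70, 2.95, 14.43, 0, 6.25, 70, 2.95, 14.43, 0, 6.25, 70, 2.95, 14.43, 0, 6.25]}}

```text
clock: 24.77
position: [0.5992, 0.1305, 0.1196]
tool_rot: [-1.569, -0.001, 1.671]
force: [0.2, -0.4, -0.0]
grip_width: 0.0701
```

Request:
{"method": "drive_tool", "body": {"steps": [70, 0, 0, 0, 0, 70, 0, 0, 0, 0, 70, 0, 0, 0, 0, 70, 0, 0, 0, 0, 70, 0, 0, 0, 0]}}

```text
clock: 25.18
position: [0.5997, 0.1289, 0.1207]
tool_rot: [-1.571, 0.0, 1.663]
force: [-0.5, -0.1, -0.4]
grip_width: 0.0703
```

Run:
```python
from h import *
d=snap('wrist','w10'); s=monitor.observe();print(s['clock'],s['position'],np.degrees(s['tool_rot']),s['grip_width'],s['force'],s['qpos'])
```

```text
25.2333 [0.59974907 0.1290458  0.12082263] [-8.99960679e+01  2.18512386e-02  9.53379490e+01] 0.06960618038592806 [-0.87485708 -0.40126843  0.75287316] [ 0.24540564  0.77105706 -0.86116878  1.68939094  0.67680119  1.00574182
  0.80726526]
```

View pics/w10.png

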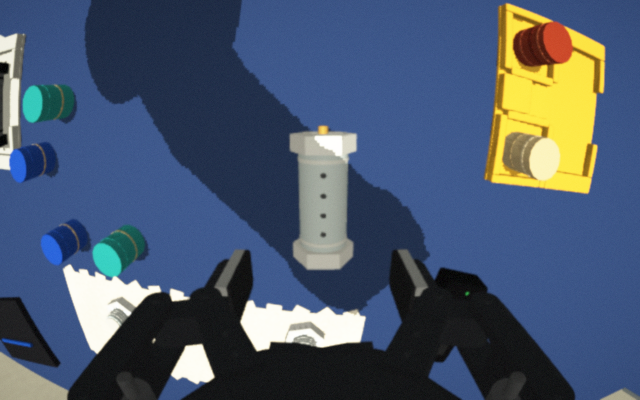

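Request:
{"method": "drive_tool", "body": {"steps": [65, 0, 0, -30, 0, 60, 0, 0, -35, 0, 55, 0, 0, -25, 0, 55, 0, 0, -9, 0, 55, 0, 0, -4, 0]}}

```text
clock: 25.65
position: [0.5991, 0.1294, 0.0167]
tool_rot: [-1.569, 0.0, 1.665]
force: [-0.2, -0.0, 0.8]
grip_width: 0.0547
```

Request:
{"method": "drive_tool", "body": {"steps": [55, 0, 0, 0, 0, 30, 0, 0, 0, 0, 30, 0, 0, 0, 0, 30, 0, 0, 0, 0, 30, 0, 0, 0, 0]}}

```text
clock: 26.07
position: [0.6006, 0.1301, 0.0199]
tool_rot: [-1.573, -0.0, 1.665]
force: [-2.9, 0.7, 7.9]
grip_width: 0.036
```

Request:
{"method": "drive_tool", "body": {"steps": [30, 0, 0, 0, 0, 30, 0, 0, 0, 0, 30, 0, 0, 0, 0, 30, 0, 0, 0, 0, 30, 0, 0, 0, 0]}}

```text
clock: 26.48
position: [0.6006, 0.13, 0.0199]
tool_rot: [-1.573, -0.0, 1.665]
force: [-3.2, -0.1, 8.8]
grip_width: 0.0363
```

Request:
{"method": "drive_tool", "body": {"steps": [50, 0, 0, 0, 0, 50, 0, 0, -3, 0, 50, 0, 0, 0, 0, 30, 0, 0, 0, 0, 30, 0, 0, 0, 0]}}

```text
clock: 26.9
position: [0.5998, 0.1297, 0.0154]
tool_rot: [-1.571, 0.0, 1.665]
force: [-2.0, -1.7, 7.1]
grip_width: 0.0376
```

Request:
{"method": "drive_tool", "body": {"steps": [30, 0, 0, 0, 0, 30, 0, 0, 0, 0, 30, 0, 0, 0, 0, 30, 0, 0, 0, 0, 30, 0, 0, 0, 0]}}

```text
clock: 27.32
position: [0.5999, 0.1297, 0.0154]
tool_rot: [-1.571, 0.0, 1.665]
force: [-2.8, -0.8, 7.3]
grip_width: 0.0379
```

Request:
{"method": "drive_tool", "body": {"steps": [30, 0, 0, 15, 0, 30, 0, 0, 35, 0, 30, 0, 0, 35, 0, 30, 0, 0, 20, 0, 30, -14, 30.5, 0, -3.7]}}

```text
clock: 27.73
position: [0.59, 0.1552, 0.1245]
tool_rot: [-1.577, 0.002, 1.595]
force: [2.3, 0.4, -2.2]
grip_width: 0.0378
```

Request:
{"method": "drive_tool", "body": {"steps": [30, -14, 30.5, 0, 0, 30, -14, 30.5, 0, 0, 30, -14, 30.5, 0, 0, 30, -14, 30.5, 0, 0, 30, -14, 30.5, 0, 0]}}

```text
clock: 28.15
position: [0.5149, 0.3141, 0.121]
tool_rot: [-1.571, -0.0, 1.601]
force: [0.5, 0.6, -1.9]
grip_width: 0.0381
```

Request:
{"method": "drive_tool", "body": {"steps": [30, -14, 30.5, 0, 0, 30, -14, 30.5, 0, 0, 30, -5, 9, 0, 0, 30, -3, 5, 0, 0, 30, 0, 0, 0, 0]}}

```text
clock: 28.57
position: [0.4791, 0.3885, 0.1205]
tool_rot: [-1.571, -0.0, 1.603]
force: [-0.2, 0.5, -1.7]
grip_width: 0.0381
```

Request:
{"method": "drive_tool", "body": {"steps": [30, 0, 0, -20, 0, 30, 0, 0, -15, 0, 30, 0, 0, 0, 0, 30, 0, 0, 0, 0, 30, 0, 0, 0, 0]}}

```text
clock: 28.98
position: [0.4802, 0.3873, 0.0853]
tool_rot: [-1.571, -0.0, 1.6]
force: [-0.4, 0.3, -1.4]
grip_width: 0.0378
```

Run:
```python
from h import *
d=snap('wrist','w11'); s=monitor.observe();print(s['clock'],s['position'],np.degrees(s['tool_rot']),s['grip_width'],s['force'])
```

```text
29.0333 [0.48022814 0.38757563 0.0855945 ] [-9.00243091e+01 -2.29096818e-02  9.16878150e+01] 0.03797545736369098 [-0.35683141  1.1772191  -1.44449716]
```

View pics/w11.png

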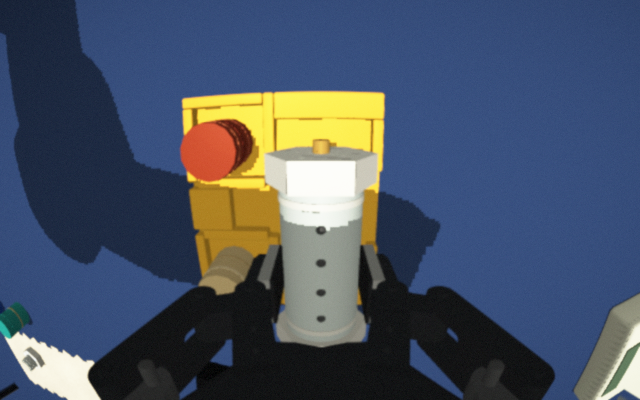

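Request:
{"method": "drive_tool", "body": {"steps": [30, 0, 0, -20, 0, 30, 0, 0, -24, 0, 30, 0, 0, -14, 0, 30, 0, 0, -6, 0, 30, 0, 0, -1, 0]}}

```text
clock: 29.45
position: [0.4796, 0.3877, 0.0197]
tool_rot: [-1.57, 0.001, 1.601]
force: [0.8, -0.2, -0.5]
grip_width: 0.0379
```

Request:
{"method": "drive_tool", "body": {"steps": [30, 0, 0, -1, 0, 30, 0, 0, 0, 0, 30, 0, 0, 0, 0, 30, 0, 0, 0, 0, 30, 0, 0, 0, 0]}}

```text
clock: 29.87
position: [0.48, 0.3879, 0.0194]
tool_rot: [-1.571, -0.0, 1.601]
force: [-0.1, -0.6, 2.3]
grip_width: 0.038
```

On the floor. I'll release, retract and check from above.

Request:
{"method": "drive_tool", "body": {"steps": [55, 0, 0, 0, 0, 55, 0, 0, 0, 0, 55, 0, 0, 0, 0, 55, 0, 0, 0, 0, 55, 0, 0, 15, 0]}}

```text
clock: 30.28
position: [0.4788, 0.3867, 0.0322]
tool_rot: [-1.568, 0.002, 1.601]
force: [-0.0, -1.6, -1.1]
grip_width: 0.0551
```

Request:
{"method": "drive_tool", "body": {"steps": [55, 0, 0, 35, 0, 55, 0, 0, 35, 0, 60, 0, 0, 35, 0, 60, 0, -35, 20, 0, 60, 0, -40, 0, 0]}}

```text
clock: 30.7
position: [0.4798, 0.3157, 0.1641]
tool_rot: [-1.576, -0.005, 1.605]
force: [1.3, -0.3, -0.1]
grip_width: 0.0602
```

Request:
{"method": "drive_tool", "body": {"steps": [60, 0, -40, 0, 0, 60, 0, -40, 0, 0, 60, 0, -40, 0, 0, 60, 0, -40, 0, 0, 60, 0, -40, 0, 0]}}

```text
clock: 31.12
position: [0.4794, 0.1109, 0.1599]
tool_rot: [-1.572, 0.001, 1.601]
force: [1.7, 0.0, -0.6]
grip_width: 0.0603
```

Request:
{"method": "drive_tool", "body": {"steps": [60, 0, -40, 0, 0, 60, 0, -20, 0, 0, 60, 0, 0, 0, 0, 60, 0, 0, 0, 0, 60, 0, 0, 0, 0]}}

```text
clock: 31.53
position: [0.4799, 0.0535, 0.1596]
tool_rot: [-1.572, -0.0, 1.602]
force: [-0.2, -0.1, -0.5]
grip_width: 0.0598
```

Run:
```python
from h import *
snap('top','top1')
s=monitor.observe();print(s['clock'],s['position'],s['force'])
I=cv2.imread('pics/top1.png')
a,b=[cv2.resize(I[205:290,x:x+75],None,fx=5,fy=5,interpolation=cv2.INTER_CUBIC) for x in (150,412)]
cv2.imwrite('pics/top1c.png',np.hstack([a,b]))
```

```text
31.5833 [0.47983142 0.05382481 0.15948614] [-0.65905243  0.34162912 -0.73319051]
```

View pics/top1c.png

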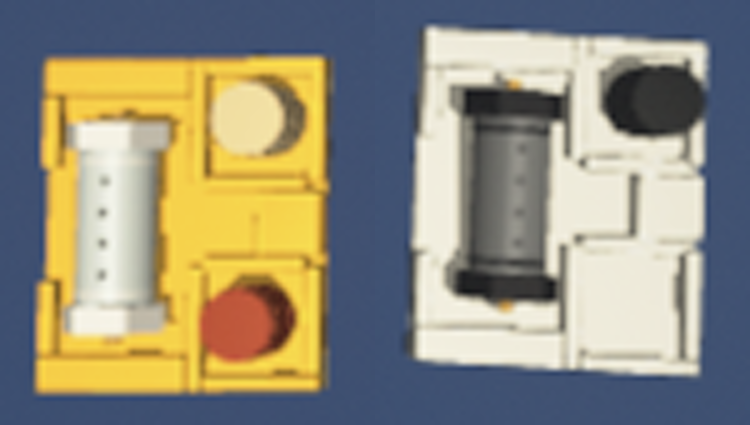

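Run:
```python
from h import *
d=load('top1')
def c(u,v,z,x0): return px(d,(u+.5)/5-.5+x0,(v+.5)/5-.5+205,z)[:2]
def loc(p,c0,deg):
    t=np.radians(deg); return np.array([[np.cos(t),np.sin(t)],[-np.sin(t),np.cos(t)]])@(p-c0)
Y=(np.array([.481,.357]),1.7);W=(np.array([.510,-.3336]),-2.0)
print('lim',loc(c(247,118,.054,150),*Y),'sand',loc(c(238,323,.054,150),*Y),'wh',loc(c(102.5,228,.047,150),*Y))
print('bas',loc(c(667-375,100,.054,412),*W),'bl',loc(c(519.5-375,196,.047,412),*W))
```

```text
lim [ 0.05476003 -0.04433383] sand [-0.04889602 -0.04170126] wh [-0.00077952  0.03065947]
bas [ 0.05359216 -0.04128911] bl [0.00060457 0.03019219]
```

All five are within about 5 mm of their pocket centres, and the limits are 13–14 mm. The robot is clear, so I'm handing in.

```bash
python3 -c "
from workcell import workorder; print(workorder.job_done())"
```

```text
the job is handed in; nothing more can be done
None
```

Both kits are made up and the job was handed in at about 32 s of the 128 s allowed; handing in reports no verdict. I placed the sandstone, limestone and white column in the yellow tray, and the basalt and black-capped column in the white tray. The first grip on each column was too high on the tube, so I regripped lower before lifting.

**Position check:** the last top picture, measured in tray coordinates, shows everything well inside the 13–14 mm limits.

| Item | Tray | Offset from pocket or trough centre (x, y) |
|---|---|---|
| Limestone core | Yellow | +3, −5 mm |
| Sandstone core | Yellow | +3, −3 mm |
| White column | Yellow | −1, 0 mm |
| Basalt core | White | +2, −2 mm |
| Black-capped column | White | +1, −1 mm |

- **Seating:** release heights were within 0.5 mm of the height expected for resting on the pocket floor. The cores stand upright and the columns lie in line with their troughs in that picture.
- **Small disagreement:** the top and wrist cameras differed by up to about 4 mm on some core positions. In one wrist view the sandstone was about 8 mm off in x, where the last top picture shows 3 mm; both are within the limits.
- **Not measured:** I did not re-measure the plugs, the power supply or the blue and turquoise look-alikes afterwards. The gripper worked clear of them, and no unexpected contact force appeared.

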